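Re-zero the air dial and set it six clicks open

TASK

The air station's dial was left at some unknown setting: turn it anticlockwise all the way back to its closed stop, then open it clockwise by exactly six clicks, never going past the sixth. Leave it resting in that click, let go of it, and leave the other things lying round it where they are.

Things in the scene. Friction and masses are not known exactly. Their poses are not given: they have to be found in the camera images.
- station: Grey air-control box, 190x170x55 mm, highest point about 140 mm, fixed on a dark stand; its face slopes 25 degrees from level and looks up and to the robot. Origin: on the table under its centre; z up, x to its back, y to its left. Face normal in its frame (-0.423, 0, 0.906). On the face: the large black bar-grip dial, above it a flat gauge and a small fixed round knob 10 mm high.
- dial_grip (a point): Grip point of the dial, on its axis 34 mm above the face. z = outward along the axis (face normal), x = along the bar to its pointer end (white line on top), y = across the bar. Bar: 74 mm long, 20 mm wide, flat flanks from 24 mm below this point (top of the round skirt, radius 46 mm) to 16 mm above it. Nothing else rises above the skirt within 60 mm of the axis.
- dial (a joint): Dial angle in rad, growing clockwise as one faces it (a negative turn about dial_grip's z). A click every 24 degrees (0.419): 0 closed to 10 (4.19); starts 2 to 4 clicks open. A sprung ball draws it to the nearest click, so when released under half a click off it falls back there; leaving a click takes 0.1 to 0.2 N m. The closed stop, at -0.03, is hard.
- closed_tick (a point): Middle of the one long white tick (14 mm) on the face, lower left of the dial, 59 mm from its axis: the pointer stands at it when closed, 0 clicks. Ten shorter ticks follow clockwise, one for each click; the sixth short one is six clicks open. Axes as the station's face: z = face normal, x = up the slope.
- vertebra: Loose brown fossil vertebra, 70 x 75 x 38 mm, lying to the right of the box; origin under its centre. A bystander.
- chisel: Loose chisel with wooden handle, 169 mm long, lying to the right of the box; origin under its centre. A bystander.
- hammer: Loose chipping hammer with wooden handle, 219 mm long, lying to the right and back; origin under its centre. A bystander.
- caliper: Loose steel caliper, 195 mm long, 64 mm over its jaws, 11 mm thick, lying in front of the box; origin under its centre. A bystander.

How it is judged:
By the outcome, as a careful person would: the job done as asked, in the order asked, and still so for the second after the job is handed in, with the robot touching nothing.
It also fails if it takes over 72 s, if anything falls off the work surface, if the arm or the gripper's body presses on something with over 40 N, if the wrist force passes 120 N, or if a joint passes its speed limit or range.

ROBOT

A 7-joint arm with a two-finger parallel gripper is mounted at the origin on a cart in front of the work surface, level with it; the furniture and walls round the work are solid. World frame = base frame: x ahead of the robot, y to its left, z up, the work surface at z = 0. Lengths are in m, angles in rad, forces in N, time in s.
With the tool pointing down it reaches from about 0.425 to 0.825 m from the base axis. Payload 3.6 kg.
Tool frame: the origin (TCP) lies where the fingers leave the gripper's body, on its centre line; the fingertips stand 73 mm ahead of it and the grasp point (between the pads) lies 54 mm ahead of it; x points along the fingers, y is the direction in which the jaws open and shut, and the axes are right-handed (so a half turn about x gives the same grasp; the last joint's range is limited). The gripper opens to 85 mm and grips with 20 to 120 N. Pads are 22 mm wide; open, the fingers measure 114 mm over their backs; the gripper's body (76 mm by 85 mm) begins 54 mm behind the grasp point. The pads swing forward as they close: fully open they stand 13 mm farther back than shut.
Start: joints at [1.169, 0.615, -0.013, 1.423, 0.008, 1.103, -0.04], TCP at [0.239, -0.605, 0.304] pointing down, gripper open.
Joint ranges: [-3.12, 3.12], [-0.3, 2.06], [-1.34, 1.32], [0.26, 2.42], [-1.36, 4.5], [0.01, 1.98], [-2.84, 2.84]. Speed limits (rad/s): [2.79, 2.79, 3.14, 3.14, 3.14, 3.14, 3.14].

INTERFACE

Orientations are given as a unit quaternion [x, y, z, w].
In Python, from station import arm, snapshot, camera_info, ticket gives the robot as it stands. Calls block until the motion is done:
- arm.movep(position, orientation): joint-space move of the TCP to a pose.
- arm.line_to(position, velocity=0.15, ori=None): straight line of the TCP; ori=None keeps the orientation; velocity is the mean speed in m/s.
- arm.move_j(angles): joint-space move.
- arm.move_gripper(opening, effort=None): opening from 0.0 (shut) to 1.0 (fully open); effort is the grip in N (None keeps the last); returns when the fingers have stopped.
- arm.pause(seconds).
- arm.ik(position, orientation): joint angles nearest the present ones, or None.
- snapshot(name): name is "side" or "top"; returns the picture (480x640x3 uint8, blue, green, red); there is no depth.
- camera_info(name): a dict with "fx", "fy", "cx", "cy" (pixels), "R" (3x3) and "t" (3): a world point X has camera coordinates R X + t. Camera axes: x right, y down, z forward; pixel columns grow to the right and rows downward; lengths in m; the calibration is good to about 2 mm. A picture is of the moment at which its call begins. camera_info takes no time and is no camera call.
A pose or a line that the arm cannot do raises arm.MotionError and nothing moves.
- ticket.finish_job(): hands the job in, once; it reports no verdict.
Readings, each from a call of its own:
- arm.read_time(): time.
- arm.read_joint_positions(): joint angles.
- arm.read_dq(): joint speeds.
- arm.read_effort(): joint torques, N m.
- arm.read_tool_pos(): TCP position.
- arm.read_eef_rot(): TCP orientation.
- arm.read_ft_force(): force on the tool from outside, world axes, zero at the start.
- arm.read_wrist_torque(): the same for the moment, N m.
- arm.read_opening(): opening from 0.0 (shut) to 1.0 (fully open).
Only numpy, scipy, OpenCV 4.12 (cv2) and the standard library are available. Lean on these libraries where they do the work, as an engineer would, in place of code of your own. Each camera call takes 0.05 s, during which the arm holds its last target. There are 200 camera calls.

## Working session

There is one attempt and no reset: what is moved stays moved. The work goes in short steps, each a Python script; the robot and the scene stay as the last script left them, time stands still between calls to the robot, and variables do not carry over. Pictures are saved under pics/ and viewed, about 8 in all and at most 12, crops included, and the job is handed in when it is done.

```bash
mkdir -p pics; ls; python3 - <<'E'
from station import arm, snapshot, camera_info
import cv2
for n in("side","top"):
    cv2.imwrite(f"pics/{n}0.png",snapshot(n)); print(camera_info(n))
print(arm.read_time(),arm.read_eef_rot(),arm.read_tool_pos())
E
```

```text
pics
{'fx': 468.54580910485953, 'fy': 468.54580910485953, 'cx': 310.32216998465384, 'cy': 239.2959497733592, 'R': array([[-0.8574607 , -0.51453926,  0.00323997],
       [-0.20327103,  0.33294571, -0.92077578],
       [ 0.47269655, -0.79018764, -0.39007879]]), 't': array([0.48528163, 0.24504975, 0.59563771])}
{'fx': 480.67403891129953, 'fy': 480.67403891129953, 'cx': 318.7424851265812, 'cy': 239.2393578358161, 'R': array([[ 0.02027692, -0.9994758 ,  0.02523814],
       [-0.99768396, -0.02186699, -0.06440919],
       [ 0.0649273 , -0.02387366, -0.99760438]]), 't': array([-0.08252733,  0.59638185,  0.99851216])}
0.1 [-0.69448373 -0.1329255   0.69482556 -0.13130347] [ 0.23837205 -0.60414879  0.30284276]
```

View pics/side0.png

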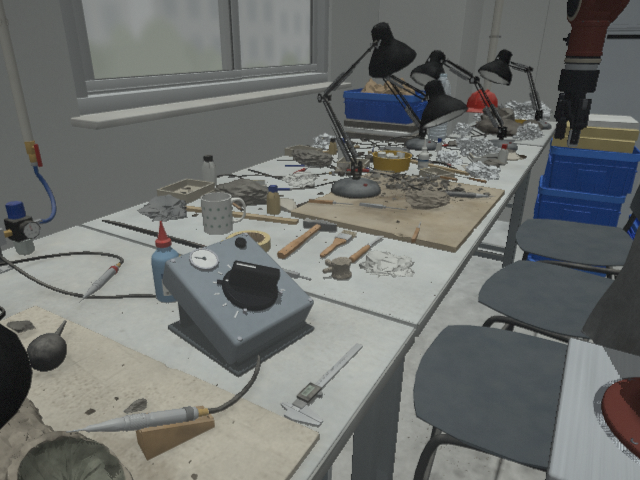

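View pics/top0.png

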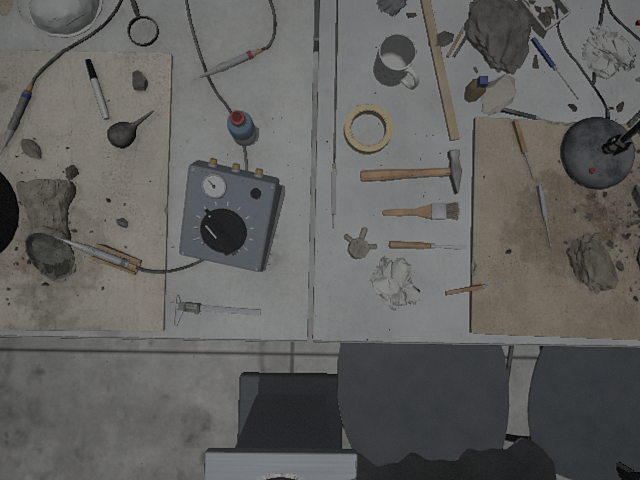

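Side: the box is at about (240,300), with the dial near (252,285). Top: the box is at about (232,215), the dial at about (224,231) and the caliper in front at (215,308). I'll enlarge the dial from both views.

```bash
python3 - <<'E'
import cv2,numpy as np
a=cv2.imread("pics/top0.png")[150:280,170:295]; b=cv2.imread("pics/side0.png")[220:380,160:320]
a=cv2.resize(a,(500,520),interpolation=cv2.INTER_CUBIC)
cv2.imwrite("pics/crop_top.png",a)
cv2.imwrite("pics/crop_side.png",cv2.resize(b,(560,560),interpolation=cv2.INTER_CUBIC))
E
```

```text
(no output)
```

View pics/crop_top.png

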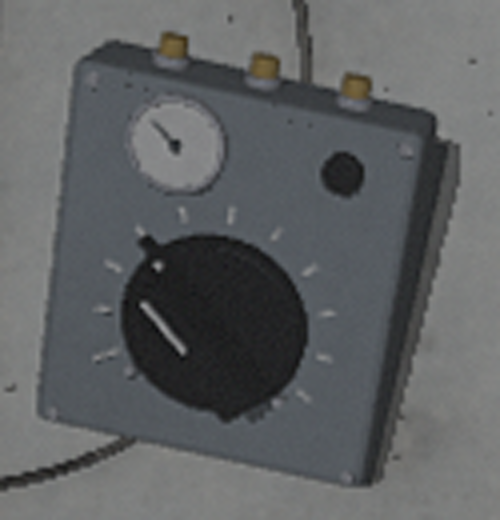

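View pics/crop_side.png

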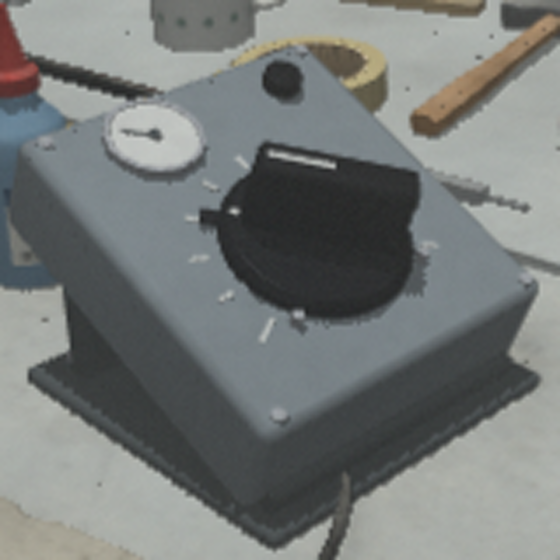

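The bar and its skirt nub stand at short tick 3, so the dial starts 3 clicks open. I'll fit the station pose jointly from the ticks and face screws in both views.

```bash
cat > fit.py <<'E'
import numpy as np
from scipy.optimize import least_squares
from station import camera_info
cam={n:camera_info(n) for n in("side","top")}
def proj(n,X):
    c=cam[n];p=np.atleast_2d(X)@c["R"].T+c["t"]
    return np.c_[c["fx"]*p[:,0]/p[:,2]+c["cx"],c["fy"]*p[:,1]/p[:,2]+c["cy"]]
def frame(yaw):
    c,s=np.cos(yaw),np.sin(yaw);Rz=np.array([[c,-s,0],[s,c,0],[0,0,1]]);t=np.radians(25)
    return Rz@np.array([[np.cos(t),0,-np.sin(t)],[0,1,0],[np.sin(t),0,np.cos(t)]])  # cols up-slope,left,normal
top=np.array([(103,357),(103,310),(113,266),(140,230),(183,215),(231,215),(277,234),(310,269),(327,314),(324,357),(303,396)])
side=np.array([(267,330),(227,297),(198,258),(190,218),(210,187),(242,162)])
st=np.array([(93,78),(406,150),(347,478),(52,413)]);ss=np.array([(45,145),(298,50),(528,285),(280,415)])
ft=lambda p:(p+.5)/4-.5+[170,150]
fs=lambda p:(p+.5)/3.5-.5+[160,220]
def model(q):
    C=q[:3];F=frame(q[3]);a,b,du,dv,a0,rs=q[4:10]
    k=np.arange(11);th=a0-k*np.radians(24);r=np.where(k==0,.059,rs)
    D=C+F@[du,dv,0]
    T=D+np.c_[r*np.cos(th),r*np.sin(th),0*r]@F.T
    S=C+np.array([(a,b,0),(a,-b,0),(-a,-b,0),(-a,b,0)])@F.T
    return T,S,D,F
def res(q):
    T,S,_,_=model(q)
    return np.r_[proj("top",T)-ft(top),proj("side",T[:6])-fs(side),proj("top",S)-ft(st),proj("side",S)-fs(ss)].ravel()
E
python3 - <<'E'
from fit import *
s=least_squares(res,[.6,.15,.1,-.2,.075,.085,-.02,0,np.radians(120),.057],loss='soft_l1')
q=s.x;T,S,D,F=model(q);np.set_printoptions(precision=4,suppress=True)
print(q,"a0",np.degrees(q[8]),"yaw",np.degrees(q[3]));r=res(q).reshape(-1,2);print(r)
print("D",D,"screws",S,"grip",D+.034*F[:,2])
np.save("q.npy",q)
# check pointer line: bar at each click, tip at 16mm above grip
for k in(2,3,4):
    th=q[8]-k*np.radians(24);L=np.array([D+F@[r*np.cos(th),r*np.sin(th),.05] for r in(0,.037)])
    print(k,(proj("top",L)-[170,150])*4,(proj("side",L)-[160,220])*3.5)
E
```

```text
[ 0.6248  0.1152  0.0971 -0.1978  0.0876  0.0756 -0.0198  0.0013  2.0919
  0.0565] a0 119.85428049971942 yaw -11.334099889377844
[[ 0.7732 -0.8647]
 [-0.3339 -0.5702]
 [-0.212  -0.2702]
 [ 0.2026  0.3479]
 [-0.0328 -0.4036]
 [-0.0421 -0.1456]
 [-0.2701  0.0962]
 [-0.0195  0.1319]
 [-0.0247 -0.1766]
 [ 0.0623  0.1993]
 [-0.0227 -0.1532]
 [ 0.2212  0.2407]
 [-0.3298  0.2242]
 [ 0.2443  0.4013]
 [ 0.9938  0.4157]
 [-0.1725 -0.4897]
 [ 0.136   0.0896]
 [-0.3755  0.1817]
 [-0.3529 -0.3001]
 [-0.414  -0.0032]
 [ 0.1254  0.0036]
 [ 0.1443 -0.7187]
 [ 0.7884 -0.0585]
 [-0.1545 -1.3488]
 [ 0.1629  0.7559]]
D [0.6075 0.12   0.0888] screws [[0.7176 0.1737 0.1342]
 [0.6879 0.0255 0.1342]
 [0.5321 0.0567 0.0601]
 [0.5618 0.205  0.0601]] grip [0.5934 0.1229 0.1196]
2 [[186.0667 356.15  ]
 [115.4287 317.2084]] [[341.5647 166.6648]
 [263.3028 175.9891]]
3 [[186.0667 356.15  ]
 [135.1126 294.4935]] [[341.5647 166.6648]
 [258.6812 150.0696]]
4 [[186.0667 356.15  ]
 [163.9026 282.3878]] [[341.5647 166.6648]
 [268.4718 127.8144]]
```

Fit residuals are below 1 px. The closed tick comes out at 120° left of up-slope, as symmetry demands. The white line lands on the prediction for 3 clicks. Next I check reach over the whole turn for both roll choices.

```bash
cat > h.py <<'E'
import numpy as np
from scipy.spatial.transform import Rotation as Ro
from station import arm
from fit import model
T,S,D,F=model(np.load("q.npy")); N=F[:,2]; G=D+.034*N; A0=np.radians(120)
def pose(click,flip,out=.056,off=np.zeros(3)):
    th=A0-click*np.radians(24)+(np.pi if flip else 0)
    x=-N; z=F@[np.cos(th),np.sin(th),0]; y=np.cross(z,x)   # tool z along the bar, y across
    return G+out*N+off, Ro.from_matrix(np.c_[x,y,z]).as_quat()
def tq(): return float(np.dot(arm.read_wrist_torque(),N))
E
python3 - <<'E'
from h import *
np.set_printoptions(precision=2,suppress=True)
for f in(0,1):
    for out in(.056,.17):
        for c in(-.2,1,2,3,4,5,6):
            j=arm.ik(*pose(c,f,out)); print(f,out,c,None if j is None else np.array(j))
E
```

```text
0 0.056 -0.2 [-0.72  0.68  0.58  2.04 -0.88  0.18 -2.21]
0 0.056 1 [ 0.15  0.73 -0.77  2.01  1.45  0.72  1.42]
0 0.056 2 [-0.08  0.64 -0.39  2.02  1.32  0.47  1.07]
0 0.056 3 [-0.08  0.64 -0.39  2.02  1.32  0.47  0.65]
0 0.056 4 [-0.3   0.61 -0.07  2.03  1.13  0.29  0.38]
0 0.056 5 [-0.43  0.61  0.13  2.03  0.87  0.19  0.2 ]
0 0.056 6 [-0.5   0.62  0.23  2.03  0.6   0.15  0.04]
0 0.17 -0.2 [ 0.34  0.63 -1.15  2.01  1.24  0.95  2.07]
0 0.17 1 [ 0.34  0.63 -1.15  2.01  1.24  0.95  1.57]
0 0.17 2 [ 0.34  0.63 -1.15  2.01  1.24  0.95  1.15]
0 0.17 3 [ 0.14  0.48 -0.77  2.02  1.08  0.71  0.86]
0 0.17 4 [ 0.07  0.46 -0.66  2.02  1.02  0.65  0.49]
0 0.17 5 [ 0.1   0.47 -0.71  2.02  1.05  0.67  0.05]
0 0.17 6 [ 0.24  0.54 -0.94  2.02  1.15  0.8  -0.46]
1 0.056 -0.2 [-0.55  0.63  0.31  2.03  0.27  0.13 -0.19]
1 0.056 1 [-0.59  0.64  0.37  2.03  0.    0.12 -0.43]
1 0.056 2 [-0.61  0.64  0.4   2.03 -0.18  0.12 -0.67]
1 0.056 3 [-0.63  0.65  0.43  2.03 -0.32  0.13 -0.95]
1 0.056 4 [-0.64  0.65  0.44  2.03 -0.4   0.13 -1.29]
1 0.056 5 [-0.65  0.65  0.47  2.04 -0.5   0.14 -1.61]
1 0.056 6 [-0.67  0.66  0.49  2.04 -0.61  0.14 -1.93]
1 0.17 -0.2 [ 0.26  0.55 -0.97  2.02  1.17  0.82 -1.02]
1 0.17 1 [-0.02  0.43 -0.53  2.02  0.96  0.59 -1.34]
1 0.17 2 [-0.15  0.41 -0.34  2.03  0.85  0.52 -1.66]
1 0.17 3 [-0.32  0.39 -0.1   2.03  0.7   0.45 -1.94]
1 0.17 4 [-0.42  0.39  0.03  2.03  0.59  0.41 -2.25]
1 0.17 5 [-0.5   0.39  0.13  2.04  0.5   0.39 -2.58]
1 0.17 6 [-0.63  0.4   0.32  2.04  0.3   0.36 -2.81]
```

With the tool axis on the dial axis, joint 7 alone can make the whole turn (flip 0: from about 1.9 down to −0.6). Approach and grip.

```bash
python3 - <<'E'
from h import *
from station import snapshot
import cv2
np.set_printoptions(precision=3,suppress=True)
p,o=pose(3,0,.17); arm.movep(p,o); print(arm.read_time(),arm.read_joint_positions())
p,o=pose(3,0,.10); arm.line_to(p,.1,o); print(arm.read_time(),arm.read_joint_positions(),arm.read_ft_force())
a=snapshot("top")[130:290,150:310];b=snapshot("side")[160:360,140:340]
cv2.imwrite("pics/app.png",np.hstack([cv2.resize(a,(400,400)),cv2.resize(b,(400,400))]))
E
```

```text
2.9167 [ 0.144  0.485 -0.771  2.018  1.079  0.706  0.859]
3.7667 [ 0.084  0.605 -0.671  2.024  1.277  0.641  0.701] [-0.6   -0.927 -0.314]
```

View pics/app.png

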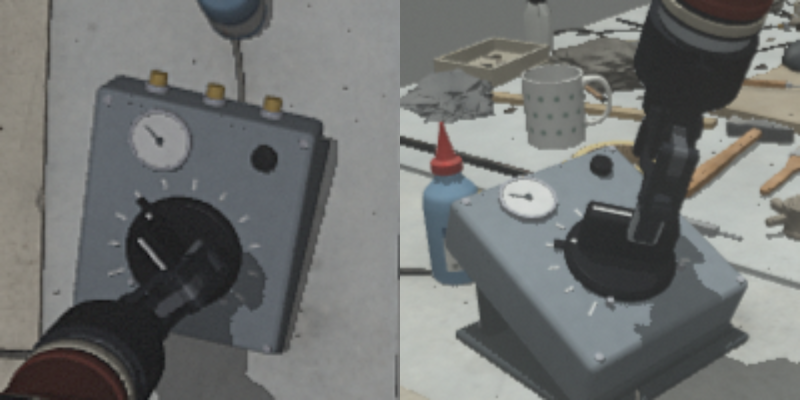

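```bash
python3 - <<'E'
from h import *
from fit import proj
P=np.array(arm.read_tool_pos());R=Ro.from_quat(arm.read_eef_rot()).as_matrix()
print(P-pose(3,0,.1)[0], R[:,0]+N)
for y in(-.048,0,.048): 
    X=P+R@[.06,y,0]; print((proj("top",X)-[150,130])*2.5,(proj("side",X)-[140,160])*2)
E
```

```text
[5.75011236e-05 3.21715273e-04 7.38559251e-04] [0.00113115 0.00056118 0.00046675]
[[206.83100902 248.69333477]] [[244.47449165 151.11343793]]
[[156.82974333 283.95014022]] [[242.55245499 192.67060515]]
[[108.23443232 318.21558135]] [[240.42417674 238.68700866]]
```

The fingers appear where predicted (side near finger at about (648,240) in the picture, expected about (640,239)). Descend and grip gently.

```bash
python3 - <<'E'
from h import *
np.set_printoptions(precision=3,suppress=True)
p,o=pose(3,0,.057); arm.line_to(p,.06,o); f0=np.array(arm.read_ft_force());print(f0,tq())
arm.move_gripper(0.0,40); arm.pause(.2)
print(arm.read_time(),arm.read_opening()*85,"F in bar/across/normal",Ro.from_quat(o).as_matrix().T@(np.array(arm.read_ft_force())-f0),"tq",tq(),arm.read_joint_positions())
E
```

```text
[ 0.283 -0.701  0.309] 0.05776799848079252
5.5417 19.32579101811772 F in bar/across/normal [-4.674 -2.118  0.12 ] tq 0.011050567831469349 [ 0.059  0.681 -0.616  2.013  1.399  0.613  0.607]
```

Gripped at 19.3 mm with only 2 N sideways. Now joint 7 turns anticlockwise, watching the axis torque for the stop.

```bash
python3 - <<'E'
from h import *
j=list(arm.read_joint_positions()); s=j[6]; C=np.radians(24)
targets=[3-k*.25 for k in range(1,12)]+[.1,0,-.04,-.08,-.12,-.16,-.2]
for c in targets:
    j[6]=s+(3-c)*C; arm.move_j(j)
    t=tq(); f=np.linalg.norm(arm.read_ft_force())
    print(f"{c:.2f} t={arm.read_time():.2f} tq={t:.3f} F={f:.1f} act={3-(arm.read_joint_positions()[6]-s)/C:.3f}")
    if f>30 or (c<.2 and abs(t)>.6): print("stop");break
print(s)
E
```

```text
2.75 t=5.79 tq=-0.097 F=3.4 act=2.756
2.50 t=6.04 tq=-0.083 F=3.4 act=2.509
2.25 t=6.29 tq=0.084 F=6.3 act=2.261
2.00 t=6.54 tq=0.078 F=4.7 act=2.011
1.75 t=6.79 tq=-0.132 F=4.4 act=1.762
1.50 t=7.04 tq=0.021 F=4.8 act=1.512
1.25 t=7.29 tq=0.049 F=5.7 act=1.262
1.00 t=7.54 tq=0.057 F=4.8 act=1.012
0.75 t=7.79 tq=-0.083 F=7.1 act=0.763
0.50 t=8.04 tq=-0.072 F=6.9 act=0.512
0.25 t=8.29 tq=0.068 F=6.0 act=0.262
0.10 t=8.54 tq=0.134 F=5.5 act=0.110
0.00 t=8.79 tq=0.039 F=7.2 act=0.009
-0.04 t=9.04 tq=-0.140 F=6.7 act=-0.030
-0.08 t=9.29 tq=-0.369 F=6.5 act=-0.068
-0.12 t=9.54 tq=-0.662 F=7.0 act=-0.106
stop
0.606839760274823
```

The three detents show in the torque, then a hard rise from −0.04 click on: −0.66 N m at the stop. Now clockwise to 5.85 clicks, just short of the sixth.

```bash
python3 - <<'E'
from h import *
from station import snapshot
import cv2
cv2.imwrite("pics/stop_side.png",snapshot("side"));cv2.imwrite("pics/stop_top.png",snapshot("top"))
j=list(arm.read_joint_positions()); s=0.60684; C=np.radians(24)
for c in [0,.25]+list(np.arange(.5,5.6,.25))+[5.65,5.75,5.85]:
    j[6]=s+(3-c)*C; arm.move_j(j)
    t=tq(); f=np.linalg.norm(arm.read_ft_force())
    print(f"{c:.2f} t={arm.read_time():.2f} tq={t:.3f} F={f:.1f} act={3-(arm.read_joint_positions()[6]-s)/C:.3f}")
    if f>40 or abs(t)>.8: print("stop");break
a,b=[cv2.imread(f"pics/stop_{n}.png") for n in("top","side")]
a2,b2=snapshot("top"),snapshot("side")
g=lambda a,b:np.hstack([cv2.resize(a[175:275,170:290],(400,300)),cv2.resize(b[220:340,180:320],(400,300))])
cv2.imwrite("pics/turn.png",np.vstack([g(a,b),g(a2,b2)]))
E
```

```text
0.00 t=9.89 tq=0.066 F=6.1 act=0.002
0.25 t=10.14 tq=0.042 F=6.3 act=0.245
0.50 t=10.39 tq=-0.043 F=7.0 act=0.493
0.75 t=10.64 tq=-0.097 F=6.8 act=0.742
1.00 t=10.89 tq=-0.056 F=5.8 act=0.989
1.25 t=11.14 tq=0.062 F=4.9 act=1.238
1.50 t=11.39 tq=-0.049 F=5.5 act=1.489
1.75 t=11.64 tq=-0.118 F=8.0 act=1.740
2.00 t=11.89 tq=-0.078 F=6.0 act=1.988
2.25 t=12.14 tq=0.072 F=6.2 act=2.237
2.50 t=12.39 tq=0.028 F=5.0 act=2.487
2.75 t=12.64 tq=-0.081 F=5.0 act=2.738
3.00 t=12.89 tq=-0.019 F=6.2 act=2.988
3.25 t=13.14 tq=0.065 F=5.1 act=3.237
3.50 t=13.39 tq=-0.043 F=8.1 act=3.488
3.75 t=13.64 tq=-0.094 F=8.5 act=3.738
4.00 t=13.89 tq=-0.065 F=6.3 act=3.987
4.25 t=14.14 tq=0.110 F=5.8 act=4.235
4.50 t=14.39 tq=-0.013 F=5.1 act=4.485
4.75 t=14.64 tq=-0.067 F=5.3 act=4.735
5.00 t=14.89 tq=-0.128 F=6.3 act=4.984
5.25 t=15.14 tq=0.098 F=7.7 act=5.232
5.50 t=15.39 tq=0.021 F=7.9 act=5.482
5.65 t=15.64 tq=-0.080 F=6.7 act=5.633
5.75 t=15.89 tq=-0.073 F=4.7 act=5.733
5.85 t=16.14 tq=-0.114 F=6.8 act=5.834
```

View pics/turn.png

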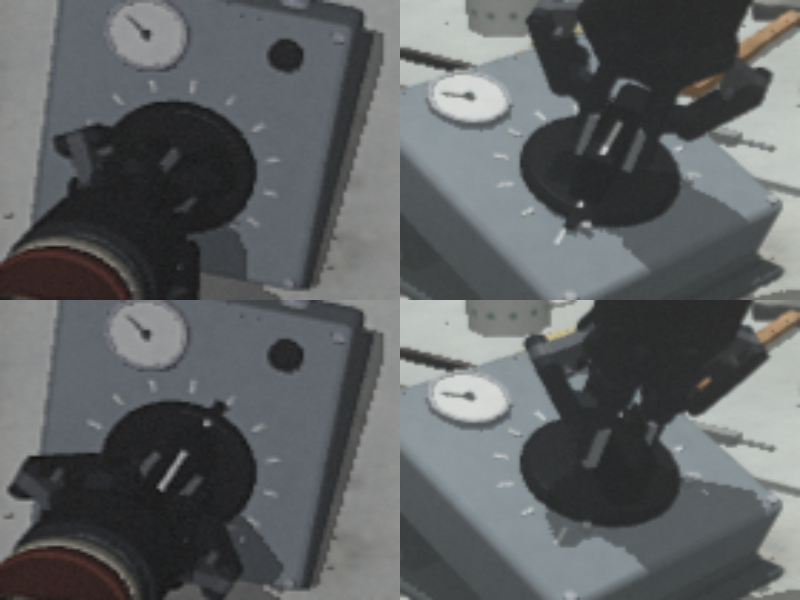

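Top row: at the stop, the nub (575,215) stands at the long tick (560,237). Bottom row: the nub (220,405) is just at the sixth short tick. Release, withdraw along the normal and check.

```bash
python3 - <<'E'
from h import *
from fit import proj
from station import snapshot
import cv2
arm.move_gripper(0.8); arm.pause(.3); print(arm.read_opening())
P=np.array(arm.read_tool_pos()); arm.line_to(P+.1*N,.1); print(arm.read_ft_force())
P=np.array(arm.read_tool_pos()); arm.line_to(P+np.array([-.08,-.12,.08]),.2)
arm.pause(.3); print(arm.read_time(),arm.read_dq())
a,b=snapshot("top"),snapshot("side"); cv2.imwrite("pics/endtop.png",a)
cv2.imwrite("pics/end.png",np.vstack([np.hstack([cv2.resize(a[175:275,170:290],(400,300)),cv2.resize(b[220:340,180:320],(400,300))]),np.hstack([cv2.resize(a[100:340,150:470],(400,300)),cv2.resize(b,(400,300))])]))
for k in(5,6,7):
    th=A0-k*np.radians(24);L=np.array([D+F@[r*np.cos(th),r*np.sin(th),.05] for r in(0,.037)])
    print(k,(proj("top",L)-[170,175])*[400/120,3],(proj("side",L)-[180,220])*[400/140,2.5]+[400,0])
E
```

```text
0.8022834636237164
[ 0.32125468 -0.07732157  0.80046461]
19.4917 [ 4.52622511e-03 -1.71396602e-03  1.49835778e-03  1.68930494e-03
 -3.99084420e-04 -2.28902292e-03 -1.04222008e-05]
5 [[155.05556777 192.1125075 ]
 [163.76290683 137.34542735]] [[621.68545102 119.04628275]
 [579.73366641  80.65602768]]
6 [[155.05556777 192.1125075 ]
 [189.56513988 147.4706224 ]] [[621.68545102 119.04628275]
 [604.06512987  76.65578285]]
7 [[155.05556777 192.1125075 ]
 [209.20676049 165.33604063]] [[621.68545102 119.04628275]
 [630.87715321  79.78065596]]
```

View pics/end.png

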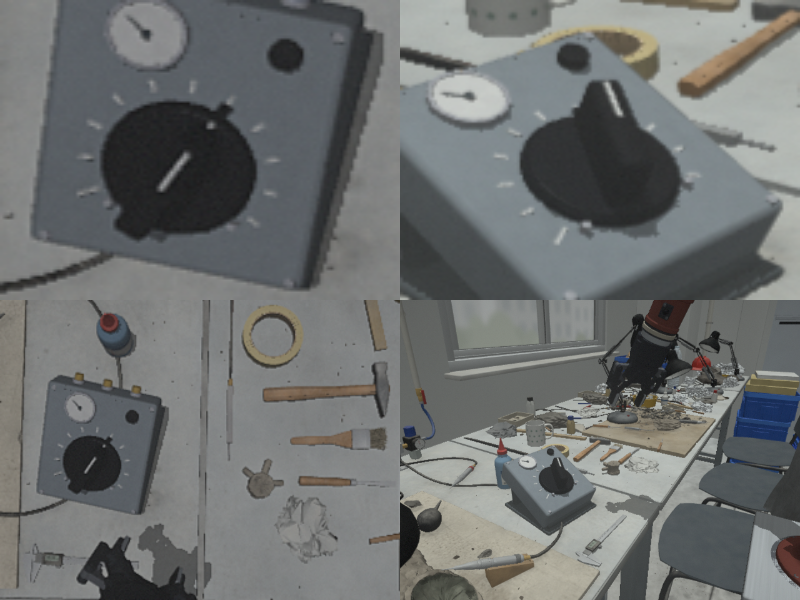

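The line on top runs (160,190)–(188,153), matching the prediction for 6. The nub covers the sixth short tick, with five short ticks showing before it. The bystanders lie where they were and the arm is clear.

```bash
python3 -c "
from station import ticket,arm
print(arm.read_time(),ticket.finish_job())"
```

```text
the job is handed in; nothing more can be done
19.5917 None
```

The dial now rests six clicks open. I turned it anticlockwise from 3 clicks to its closed stop first, then clockwise to 5.85 clicks, and let the spring draw it into the sixth when I let go. The job was handed in at 19.6 s.

- **Closed stop:** the axis torque rose to about 0.66 N m just past click 0, and the pictures show the pointer at the long tick.
- **Sixth click:** after release, the pointer's white line matches the position predicted for click 6 in the top view. It stands at the sixth short tick with five short ticks before it.
- **Forces:** the wrist force read no more than 8.5 N at any step of the turn.
- **Surroundings:** the gripper is open and clear, and the vertebra, chisel, hammer and caliper look to be where they were. I judged that by eye and did not measure it.

No check failed or disagreed.

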